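Test the large stone with the probe

ROBOT

A 6-joint arm with a two-finger parallel gripper is mounted at the origin on a cart in front of the work surface, level with it; the furniture and walls round the work are solid. World frame = base frame: x ahead of the robot, y to its left, z up, the work surface at z = 0. Lengths are in m, angles in rad, forces in N, time in s.
With the tool pointing down it reaches from about 0.25 to 0.775 m from the base axis. Payload 4 kg.
Tool frame: the origin (TCP) lies at the centre of the arm's flange, where the gripper is bolted on; the fingertips stand 199 mm ahead of it and the grasp point (between the pads) lies 180 mm ahead of it (robot.tcp_to_tips is the z of the fingertips in the tool frame, in m); z points along the fingers, y is the line along which they close (so a half turn about z gives the same grasp; the last joint's range is limited). The gripper opens to 94 mm and grips with 3 to 60 N. Pads are 16 mm wide; open, the fingers measure 119 mm over their backs; the gripper's body (75 mm by 177 mm) begins 78 mm behind the grasp point.
Start: joints at [1.226, 0.087, 1.371, -0, 1.684, -0.103], TCP at [0.132, 0.534, 0.405] pointing down, gripper open.
Joint ranges: [-3.1, 3.1], [-0.76, 2.03], [0.27, 2.55], [-1.08, 4.22], [0.17, 2.65], [-2.57, 2.57]. Speed limits (rad/s): [2.79, 2.79, 3.14, 3.14, 3.14, 3.14].

INTERFACE

Orientations are given as [roll, pitch, yaw] about the fixed x, y, z axes, in that order (R = Rz(yaw) Ry(pitch) Rx(roll)).
In Python, from bench import robot gives the robot as it stands.
- The arm moves only by the tool play_rows, never from a script. Its arguments are lists of equal length, an entry for each row: "translation": the shift along the tool's x, y, z scaled (see below), a list of three; "twist": the turn, a rotation vector about the tool's x, y, z scaled (see below), a list of three; "gripper": the opening, from -1 (shut) to 1 (fully open). A call has 1 to 8 rows; each row shifts and turns the commanded pose from where the row before left it, along the tool's axes as they then stand; what a row does not reach is not made up. The controller multiplies each number of a shift by 0.04 m and each number of a turn by 0.1 rad. A row lasts 1/10 s, in which the tool goes at most 50 mm and 8.59 degrees, less where a joint would pass 70% of its speed; a pose out of reach is approached as far as the arm can. A call with a number of a shift or a turn outside -1 to 1 is refused whole. A call with a gripper value outside its range is refused whole. The fingers move at their own pace and stop on an object; the grip force is fixed at half the most. Time passes only in rows, so rows that do not move let the fingers close. It gives the time, the measured TCP pose, the force, the opening and the grip force at its end, in the units of the state.
- robot.get_obs(): the state, without advancing time (a new reading comes with each control period).
- robot.snapshot(name): name is "scene" or "side" or "wrist"; returns the picture (400x640x3 uint8, red, green, blue); there is no depth.
- robot.camera_model(name): a dict with "camera_matrix" (3x3 intrinsics, pixels), "k1" (the pictures are not rectified: a ray, as slopes to the right and down, at radius r is drawn at 1 + k1 r^2 times it, then the intrinsics apply), "rvec" (rotation vector, rad) and "tvec" (3), from world to camera coordinates, as OpenCV has them. Camera axes: x right, y down, z forward; pixel columns grow to the right and rows downward; lengths in m; the calibration is good to about 2 mm. A picture is of the moment at which its call begins: read the wrist's pose just before it. camera_model takes no time and is no camera call; for the wrist camera it gives the pose at the moment of the call.
- robot.close_job(): hands the job in; it is judged then, once.
Trained networks look in the newest picture that a camera, given by its name, has taken for a name from the list of things; names that differ only in an ending like _2 or _b are one class to them, and where a whole thing is asked for, a point or a joint stands for the part that bears it (a point fixed in the world has none). Each returns a list of dicts, best first, with "score" (0 to 1); they miss things now and then, are a little off and sometimes report something else, mostly with a low value. They report only what shows in the picture. A call takes as long as a camera call. They do not tell look-alikes from the thing itself.
- robot.recognise(name, camera): "centre" ([x, y, z] in m, in world coordinates, good to about 4 mm: the middle of the surface that is visible of it).
- robot.spot_point(name, camera): "centre" ([x, y, z] in m, in world coordinates, good to about 4 mm: a listed point, or the origin of a listed thing).
The state is a dict: "time": time; "joint_positions": joint angles; "qvel": joint speeds; "joint_torque": joint torques, N m; "tool_pos": TCP position; "ee_rot": TCP orientation; "wrist_force": force on the tool from outside, world axes, zero at the start; "wrist_torque": the same for the moment, N m; "width": finger opening in m; "finger_force": force on a finger pad.
Only numpy, scipy, OpenCV 4.12 (cv2) and the standard library are available. Lean on these libraries where they do the work, as an engineer would, in place of code of your own. Each camera call takes 0.05 s, during which the arm holds its last target. There are 200 camera calls.

TASK

Draw the hand-held stone tester straight up out of its stand and hold its spring probe on the middle of the flat top of the largest of the three stones on the sloping rest, square to that sloping face and pressing lightly, so that the tip gives on its spring but is not pushed all the way in. Touch neither of the two smaller stones, leave the things round about where they are, and finish while holding the tester there in the gripper.

Things in the scene. Friction and masses are not known exactly. Their poses are not given: they have to be found in the camera images.
- tester_handle (a point): Centre of the handle of the loose stone tester (grey plastic, about 80 g, 149 mm long, upright in the stand, probe down). z runs along the tester from probe to handle end (up at the start). The handle is a box 26 (x) by 18 (y) by 75 mm (z), all above the rim of the stand; grasp it across the 18 mm. The probe's point lies on the axis, 111.5 mm from here along -z. x, y start parallel to the stand's.
- tester: The same tester; origin on its axis at the lower end of the handle (37.5 mm below the handle centre, 74 mm from the probe's point), axes as for the handle. Below the handle come a stem 18 x 12 mm, 50 mm long, a tapered nose 12 mm long and the thin probe that stands out 12 mm.
- probe_point (a point): The very end of the tester's steel probe (5 mm thick, round-ended).
- probe (a joint): How far the probe is pushed into the tester against its spring, m: 0 standing out freely, 0.010 fully in. The spring pushes with 0.8 N at 0, rising evenly to 4.0 N at 0.010.
- stand: Fixed stand: round dark steel foot 68 mm across with an upright black socket 30 (x) by 24 mm (y) outside, open above; origin centre of the underside, rim at 85 mm. The socket (20 x 14 mm inside) takes the tester's stem with 1 mm play each side; the handle's shoulder rests on the rim. The tester reaches 74 mm below the rim: lift it more than that before moving sideways.
- rest: Fixed aluminium rest 62 x 136 mm; its face slopes down to its own -x side (towards the robot), 20 degrees from level; origin centre of the underside. Its top edge is 39 mm up. Three round black cups stand in a row across it (along its y, 42 mm apart), each with a clear faceted stone; which stone is where varies.
- stone_large_top (a point): Centre of the flat top of the largest stone (25 mm across, flat top 17 mm across), 43 mm above the desk. z of the point points out of the stone, square to its top: it leans 20 degrees from vertical towards the -x side of the rest.
- stone_large: The largest stone with its cup (32 mm across), fixed; origin on the cup's axis, 18.5 mm inside from the stone's top, 26 mm above the desk; x and y as for the rest.
- stone_medium: The middle stone (17 mm across) with its cup (24 mm), fixed; frame as for the large one, its top at the same height.
- stone_small: The smallest stone (11 mm across) with its cup (18 mm), fixed; frame as for the large one, its top at the same height.
- stone_jar_1: Bystander: loose screw-cap jar of small stones, 39 mm wide, 43 mm high, near the back of the desk; origin centre of the underside.
- stone_jar_2: Bystander: a second such jar near the back.
- stone_jar_3: Bystander: a third such jar, on the robot's side of the rest and the stand.
- loupe: Bystander: loose folded loupe 27 x 44 x 14 mm, lying behind the stand; origin centre of the underside.
Not all that is in view belongs to the job. Leave any brown or yellow look-alike of the stand alone. Of the things shaped like the tester, the grey one is meant.

How it is judged:
By the outcome, as a careful person would: the job done as asked, in the order asked, and still so for the second after the job is handed in, while the arm keeps its last pose, push and grip.
It also fails if it takes over 48 s, if anything falls off the work surface, if the arm or the gripper's body presses on something with over 40 N, if the wrist force passes 120 N, or if a joint passes its speed limit or range.

## Working session

There is one attempt and no reset: what is moved stays moved. The work goes in short steps, Python scripts to look and compute and a tool call to move; the robot and the scene stay as the last step left them, time stands still between calls to the robot, and variables do not carry over. Pictures are saved under pics/ and viewed, at most 10 in all, crops included, and the job is handed in when it is done.

Besides the shell and the picture viewer there is one more tool, called after ">>>" as name(argument=value, ...) on one line, values as JSON. play_rows: Moves the arm, as the interface text tells. Its arguments: {"type":"object","properties":{"translation":{"type":"array","items":{"type":"array","items":{"type":"number","minimum":-1,"maximum":1}}},"twist":{"type":"array","items":{"type":"array","items":{"type":"number","minimum":-1,"maximum":1}}},"gripper":{"type":"array","items":{"type":"number"}}},"required":["translation","twist","gripper"]}

```bash
mkdir -p pics; ls
python3 - <<'E'
from bench import robot
import cv2,numpy as np
o=robot.get_obs();print(o['time'],o['tool_pos'],o['ee_rot'],o['width'])
for c in ['scene','side']:
    im=robot.snapshot(c);cv2.imwrite(f'pics/{c}0.png',im[...,::-1])
    for n in ['tester_handle','stand','rest','stone_large_top','stone_large','stone_medium','stone_small','probe_point']:
        print(c,n,[(np.round(d['centre'],3).tolist(),round(d['score'],2)) for d in robot.spot_point(n,c)][:4])
    m=robot.camera_model(c);print({k:np.round(v,3).tolist() for k,v in m.items()})
E
```

```text
pics
0.0 [0.13166075 0.5338939  0.4035277 ] [-3.13945184e+00 -2.31854332e-04  2.89980198e+00] 0.09423933895837386
scene tester_handle [([0.426, 0.316, 0.112], 0.91), ([0.482, 0.227, 0.122], 0.83)]
scene stand [([0.483, 0.231, -0.001], 0.95), ([0.587, 0.162, 0.003], 0.91), ([0.557, -0.021, 0.027], 0.49)]
scene rest [([0.556, 0.025, 0.003], 0.84), ([0.378, 0.123, -0.001], 0.24)]
scene stone_large_top [([0.548, 0.022, 0.045], 0.74)]
scene stone_large [([0.554, 0.027, 0.024], 0.61)]
scene stone_medium [([0.552, 0.068, 0.025], 0.66)]
scene stone_small [([0.558, -0.02, 0.026], 0.59)]
scene probe_point []
{'camera_matrix': [[506.15, 0.0, 314.258], [0.0, 506.15, 202.232], [0.0, 0.0, 1.0]], 'k1': 0.032, 'rvec': [2.069, -1.196, 0.514], 'tvec': [-0.126, 0.476, 0.679]}
side tester_handle [([0.425, 0.314, 0.108], 0.86), ([0.484, 0.23, 0.123], 0.84)]
side stand [([0.484, 0.227, 0.004], 0.69), ([0.544, 0.34, -0.004], 0.68), ([0.588, 0.164, -0.002], 0.59)]
side rest [([0.556, 0.026, -0.0], 0.68)]
side stone_large_top []
side stone_large []
side stone_medium []
side stone_small []
side probe_point []
{'camera_matrix': [[440.931, 0.0, 314.516], [0.0, 440.931, 201.768], [0.0, 0.0, 1.0]], 'k1': -0.072, 'rvec': [0.487, -2.318, 1.671], 'tvec': [0.594, 0.128, 0.806]}
```

View pics/scene0.png

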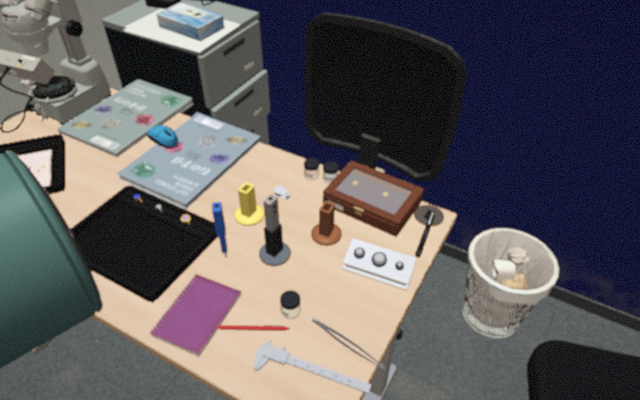

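View pics/side0.png

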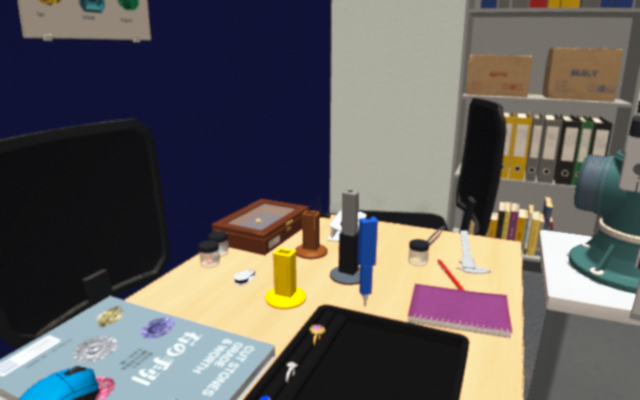

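The grey tester stands in the black socket on the dark foot at scene (272,230). The blue one at (219,230) is a look-alike, and so are the yellow (249,205) and brown (326,225) stands. The rest is at (379,262), with its largest stone in the middle cup. Jar 3 is at (290,304). I'll confirm the tester and stone in an enlarged crop.

```bash
cat > h.py <<'E'
import numpy as np,cv2
from bench import robot
from scipy.spatial.transform import Rotation as Ro
def pose():
    o=robot.get_obs();return np.array(o['tool_pos']),Ro.from_euler('xyz',o['ee_rot']).as_matrix()
def delta(p,R):
    "shift in tool axes (units of 0.04) and turn (units of 0.1) to target"
    p0,R0=pose();return (R0.T@(np.array(p)-p0)/.04).round(3),(Ro.from_matrix(R0.T@R).as_rotvec()/.1).round(3)
def cam(c):
    m=robot.camera_model(c);R=Ro.from_rotvec(np.ravel(m['rvec'])).as_matrix();t=np.ravel(m['tvec'])
    return np.array(m['camera_matrix']),float(m['k1']),R,t
def proj(P,C):
    K,k,R,t=C;q=np.atleast_2d(P)@R.T+t;s=q[:,:2]/q[:,2:];s=s*(1+k*(s**2).sum(1,keepdims=True));return s*[K[0,0],K[1,1]]+K[:2,2]
def ray(uv,C):
    K,k,R,t=C;d=(np.atleast_2d(uv)-K[:2,2])/[K[0,0],K[1,1]];s=d.copy()
    for _ in range(20): s=d/(1+k*(s**2).sum(1,keepdims=True))
    v=np.c_[s,np.ones(len(s))]@R;return -R.T@t,v
def onz(uv,z,C):
    c,v=ray(uv,C);return c+v*((z-c[2])/v[:,2:])
E
python3 - <<'E'
from h import *
im=cv2.imread('pics/scene0.png')[170:330,200:420];cv2.imwrite('pics/crop0.png',cv2.resize(im,None,fx=3.6,fy=3.6,interpolation=cv2.INTER_CUBIC))
p,R=pose();K,k,Rc,t=cam('wrist');print(K,k);c=-Rc.T@t;print('cam in tool',R.T@(c-p),'axes',(R.T@Rc.T).round(2))
print(delta([.42,.2,.5],R))
E
```

```text
[[332.74029834   0.         320.35378016]
 [  0.         332.74029834 195.0584961 ]
 [  0.           0.           1.        ]] -0.05515189328725673
cam in tool [ 7.23322431e-02 -8.16473193e-05  2.06818630e-02] axes [[-0.   -0.97 -0.25]
 [ 1.   -0.    0.  ]
 [-0.   -0.25  0.97]]
(array([-8.997, -6.38 , -2.382]), array([0., 0., 0.]))
```

View pics/crop0.png

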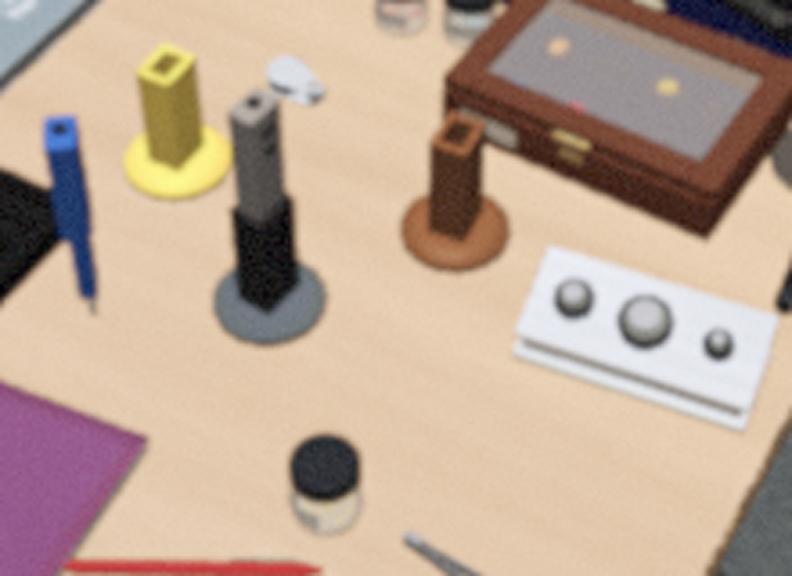

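Crop: the grey tester sits in the black socket at crop (257,200) and is the one meant. The blue one at (70,210) is the look-alike. The middle stone at (645,320) is clearly the largest. I'll move to a wrist view.

>>> play_rows(translation=[[-0.5,-0.4,-0.8],[-0.8,-0.6,-0.8],[-1,-0.7,-0.8],[-1,-0.7,0],[-1,-0.7,0],[-1,-0.7,0],[-1,-0.7,0],[-0.8,-0.6,0]], twist=[[0,0,0],[0,0,0],[0,0,0],[0,0,0],[0,0,0],[0,0,0],[0,0,0],[0,0,0]], gripper=[1,1,1,1,1,1,1,1])

```text
time: 1.7
tool_pos: [0.3544, 0.2719, 0.4955]
ee_rot: [3.141, 0.001, 2.899]
wrist_force: [0.2, 0.4, -0.3]
width: 0.094
finger_force: 0.0
```

>>> play_rows(translation=[[-0.8,-0.6,0],[-0.5,-0.6,0],[-0.3,-0.4,0],[0,0,0],[0,0,0]], twist=[[0,0,0],[0,0,0],[0,0,0],[0,0,0],[0,0,0]], gripper=[1,1,1,1,1])

```text
time: 2.2
tool_pos: [0.4002, 0.1964, 0.4954]
ee_rot: [3.141, -0.0, 2.899]
wrist_force: [0.5, 0.0, -0.3]
width: 0.094
finger_force: 0.0
```

Run:
```python
from h import *
print(pose()[0],robot.get_obs()['time'])
im=robot.snapshot('wrist');cv2.imwrite('pics/w1.png',im[...,::-1])
for n in ['tester_handle','stand','rest','stone_large_top','stone_large','stone_medium','stone_small']:
    print(n,[(np.round(d['centre'],4).tolist(),round(d['score'],2)) for d in robot.spot_point(n,'wrist')][:4])
```

```text
[0.40016805 0.19639711 0.49542398] 2.2
tester_handle [([0.4841, 0.2286, 0.124], 0.94), ([0.4241, 0.3111, 0.1094], 0.6)]
stand [([0.584, 0.1587, -0.0021], 0.96), ([0.4827, 0.2347, -0.0031], 0.74), ([0.5543, 0.3431, -0.0001], 0.64)]
rest [([0.5525, 0.0236, -0.0008], 0.84), ([0.4837, 0.2261, 0.1235], 0.3)]
stone_large_top [([0.5468, 0.0287, 0.0455], 0.94)]
stone_large [([0.5548, 0.0232, 0.0268], 0.81)]
stone_medium [([0.7521, 0.2447, -0.0015], 0.32)]
stone_small []
```

View pics/w1.png

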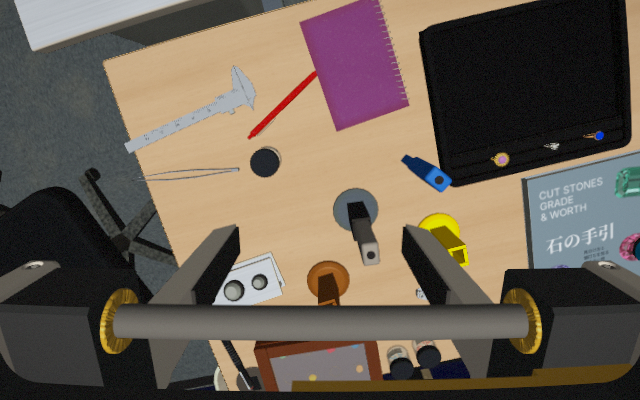

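Wrist view: the grey tester top is at (369,255), the foot at (356,209), and the rest is at bottom left with the large stone at (233,290). Next I'll measure the tester's and rest's yaw.

Run:
```python
from h import *
im=cv2.imread('pics/w1.png');C=cam('wrist')
def box(c,yaw,z0,z1,a,b):
    x=np.array([1,-1,-1,1])*a/2;y=np.array([1,1,-1,-1])*b/2;co,s=np.cos(yaw),np.sin(yaw)
    P=np.c_[c[0]+co*x-s*y,c[1]+s*x+co*y];return np.vstack([np.c_[P,np.full(4,z)] for z in(z0,z1)])
tiles=[]
Cs=cam('scene');ims=cv2.imread('pics/scene0.png')
for src,CC,(u0,v0,w,h) in [(im,C,(335,190,60,85)),(ims,Cs,(250,185,45,85))]:
    f=7;t=cv2.resize(src[v0:v0+h,u0:u0+w],None,fx=f,fy=f,interpolation=cv2.INTER_CUBIC)
    t=cv2.convertScaleAbs(t,alpha=1.5,beta=15);tiles.append(t)
    print(w*f,h*f, proj([[.484,.2286,.16],[.484,.2286,.085]],CC))
cv2.imwrite('pics/c1.png',np.hstack(tiles))
```

```text
420 595 [[369.53854766 255.00846631]
 [360.92916034 229.31665604]]
315 595 [[270.66918917 198.56689774]
 [272.90486081 226.09246727]]
```

View pics/c1.png

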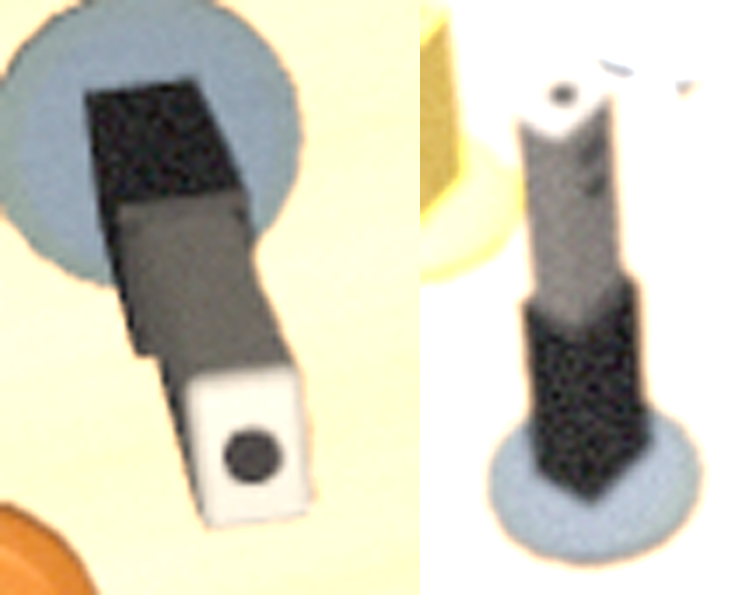

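Crop: the bright handle top face has corners at about (188,374), (299,369), (311,510) and (209,524), with its long side running down the picture. I'll turn those into world positions.

Run:
```python
from h import *
from scipy.optimize import least_squares
im=cv2.imread('pics/w1.png');C=cam('wrist')
uv=np.array([[188,374],[299,369],[311,510],[209,524]])/7+[335-.43,190-.43]
P=onz(uv,.16,C);print(P.round(4),P.mean(0))
d=lambda a,b:np.degrees(np.arctan2(*(P[b]-P[a])[1::-1]))
print('long edges',d(0,3),d(1,2),'short',d(0,1),d(3,2),np.linalg.norm(P[3]-P[0]),np.linalg.norm(P[2]-P[1]),np.linalg.norm(P[1]-P[0]),np.linalg.norm(P[2]-P[3]))
# socket lower corners of foot visible near side: base z
# rest: bright face edges in scene picture
s=cv2.imread('pics/scene0.png');Cs=cam('scene')
t=cv2.resize(s[235:295,335:425],None,fx=8,fy=8,interpolation=cv2.INTER_CUBIC);cv2.imwrite('pics/c2.png',t)
```

```text
[[0.4689 0.2232 0.16  ]
 [0.4721 0.2391 0.16  ]
 [0.4946 0.2365 0.16  ]
 [0.4932 0.2213 0.16  ]] [0.48219715 0.23002931 0.16      ]
long edges -4.544683733582724 -6.669605576340758 short 78.76150433459254 84.509062424889 0.02430216642436684 0.022683246621705386 0.016180483535579385 0.015231204200385151
```

View pics/c2.png

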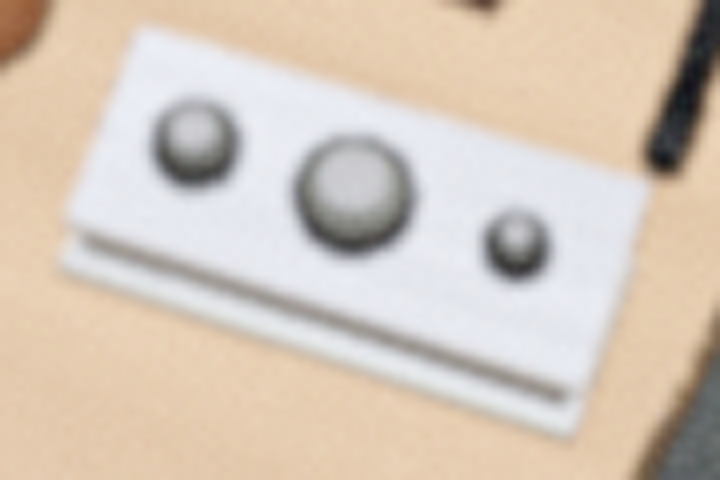

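The rest's corners in the crop: back top edge (145,28) to (652,180), front bottom edge (60,270) to (570,438). The largest stone is centred at (354,190). I'll fit the rest's pose and work out the move to hover over the tester.

Run:
```python
from h import *
from scipy.optimize import least_squares
Cs=cam('scene')
px=np.array([[143,26],[653,180],[572,438],[58,270]])/8+[335-.44,235-.44]
M=np.array([[.031,.068,.039],[.031,-.068,.039],[-.031,-.068,0],[-.031,.068,0]])
def T(p,M): c,s=np.cos(p[2]),np.sin(p[2]);return M@np.array([[c,s,0],[-s,c,0],[0,0,1]])+[p[0],p[1],0]
r=least_squares(lambda p:(proj(T(p,M),Cs)-px).ravel(),[.556,.025,0]);print(r.x,np.degrees(r.x[2]),r.fun.round(2))
n=lambda y:np.array([-np.sin(np.radians(20))*np.cos(y),-np.sin(np.radians(20))*np.sin(y),np.cos(np.radians(20))])
st=np.array([[195,138],[354,183],[517,240]])/8+[335-.44,235-.44];print('stones at z .040',onz(st,.040,Cs).round(4))
yaw=r.x[2]
# stone_large origin at z 26 & top
print('large top from rest fit (y=0)', T(r.x,np.array([[0,0,.0]])), n(yaw))
print(proj([[.546,.025,.043]],Cs),px,st)
# handle target: tool z down, tool y along tester y
h=np.radians(-6.5)
for k in (0,np.pi):
    a=h+np.pi+k; R=np.c_[[np.cos(a),np.sin(a),0],[np.sin(a),-np.cos(a),0],[0,0,-1]]
    print(np.degrees(a)%360,delta([.483,.2295,.41],R))
print(pose()[0],robot.get_obs()['joint_positions'])
```

```text
[0.55556246 0.02506006 0.1206287 ] 6.911515666840107 [ 0.09 -1.79  0.58 -1.36 -0.09  1.56 -0.59  1.24]
stones at z .040 [[ 0.5453  0.0654  0.04  ]
 [ 0.5518  0.0246  0.04  ]
 [ 0.5551 -0.0175  0.04  ]]
large top from rest fit (y=0) [[0.55556246 0.02506006 0.        ]] [-0.33953474 -0.04115746  0.93969262]
[[377.55088308 258.31565415]] [[352.435 237.81 ]
 [416.185 257.06 ]
 [406.06  289.31 ]
 [341.81  268.31 ]] [[358.935 251.81 ]
 [378.81  257.435]
 [399.185 264.56 ]]
173.5 (array([-1.824,  1.283,  2.133]), array([ 1.000e-03,  0.000e+00, -1.271e+00]))
353.5 (array([-1.824,  1.283,  2.133]), array([ 1.0000e-03, -2.0000e-03,  3.0145e+01]))
[0.39992185 0.19700846 0.49533006] [ 3.30388178e-01 -1.45735543e-01  1.41963421e+00  1.02261143e-04
  1.86759678e+00 -9.99796849e-01]
```

>>> play_rows(translation=[[-0.4,0.3,0.4],[-0.5,0.35,0.6],[-0.5,0.35,0.6],[-0.42,0.28,0.53],[0,0,0],[0,0,0],[0,0,0]], twist=[[0,0,0],[0,0,0],[0,0,0],[0,0,0],[0,0,-0.6],[0,0,-0.67],[0,0,0]], gripper=[0.3,0.3,0.3,0.3,0.3,0.3,0.3])

```text
time: 3.3
tool_pos: [0.4832, 0.2291, 0.4096]
ee_rot: [-3.141, -0.001, 3.027]
wrist_force: [0.1, -0.1, -0.2]
width: 0.0611
finger_force: 0.0
```

Run:
```python
from h import *
im=robot.snapshot('wrist');C=cam('wrist')
for n in ['tester_handle','stone_large_top']:
    print(n,[(np.round(d['centre'],4).tolist(),round(d['score'],2)) for d in robot.spot_point(n,'wrist')][:4])
u=proj([.483,.2295,.16],C)[0].astype(int);print(u)
x0,y0=max(u[0]-55,0),max(u[1]-75,0);x0=min(x0,530);y0=min(y0,290);print(x0,y0)
t=cv2.resize(im[y0:y0+110,x0:x0+110,::-1],None,fx=5,fy=5,interpolation=cv2.INTER_CUBIC);cv2.imwrite('pics/c3.png',cv2.convertScaleAbs(t,alpha=1.4,beta=10))
a=np.radians(173.5);R=np.c_[[np.cos(a),np.sin(a),0],[np.sin(a),-np.cos(a),0],[0,0,-1]]
print(pose()[0],robot.get_obs()['ee_rot'],robot.get_obs()['width'],delta([.483,.2295,.3025],R))
```

```text
tester_handle [([0.4233, 0.3106, 0.1088], 0.78), ([0.4815, 0.23, 0.1243], 0.73)]
stone_large_top [([0.5498, 0.028, 0.0457], 0.89), ([0.3804, 0.1232, -0.0046], 0.71), ([0.4826, 0.2283, 0.0003], 0.7), ([0.5469, 0.071, 0.0279], 0.21)]
[321 211]
266 136
[0.48302384 0.22889583 0.41036386] [3.14130227e+00 3.82234008e-04 3.02589797e+00] 0.06121354580302012 (array([0.003, 0.014, 2.697]), array([ 0.003,  0.004, -0.022]))
```

View pics/c3.png

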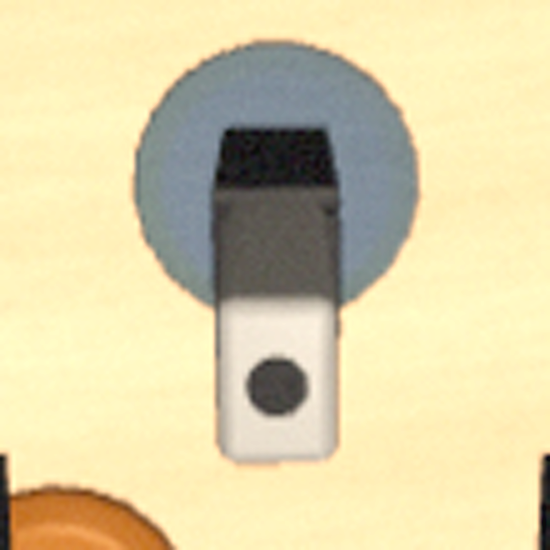

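Crop: the handle's top face is centred at (277,382) between the fingers and squared up with them. I'll descend and grip.

>>> play_rows(translation=[[0,0,0.5],[0,0,0.7],[0,0,0.7],[0,0,0.5],[0,0,0.3],[0,0,0],[0,0,0],[0,0,0]], twist=[[0,0,0],[0,0,0],[0,0,0],[0,0,0],[0,0,0],[0,0,0],[0,0,0],[0,0,0]], gripper=[0.3,0.3,0.3,0.3,0.3,0.3,-1,-1])

```text
time: 4.25
tool_pos: [0.4836, 0.2289, 0.3039]
ee_rot: [3.14, 0.003, 3.027]
wrist_force: [0.4, -0.0, -0.5]
width: 0.0487
finger_force: 0.0
```

>>> play_rows(translation=[[0,0,0],[0,0,0],[0,0,0],[0,0,0],[0,0,0]], twist=[[0,0,0],[0,0,0],[0,0,0],[0,0,0],[0,0,0]], gripper=[-1,-1,-1,-1,-1])

```text
time: 4.75
tool_pos: [0.4832, 0.2288, 0.3024]
ee_rot: [3.141, 0.0, 3.027]
wrist_force: [-0.4, -0.9, 0.6]
width: 0.0179
finger_force: 30.0
```

>>> play_rows(translation=[[0,0,-0.2],[0,0,-0.3],[0,0,-0.4],[0,0,-0.5],[0,0,-0.5],[0,0,-0.5],[0,0,-0.4],[0,0,-0.2]], twist=[[0,0,0],[0,0,0],[0,0,0],[0,0,0],[0,0,0],[0,0,0],[0,0,0],[0,0,0]], gripper=[-1,-1,-1,-1,-1,-1,-1,-1])

```text
time: 5.55
tool_pos: [0.4831, 0.2287, 0.4252]
ee_rot: [3.14, 0.003, 3.027]
wrist_force: [0.0, 0.4, -0.7]
width: 0.0181
finger_force: 30.0
```

```bash
cat >> h.py <<'E'
TOP=np.array([.5490,.0255,.043]);Y=np.radians(6.8);S=np.sin(np.radians(20))
N=np.array([-S*np.cos(Y),-S*np.sin(Y),np.cos(np.radians(20))])
def target(gap,top=TOP):
    "TCP pose with free probe end at gap along N above the top, tool x leaning towards rest -x"
    xr=np.array([-np.cos(Y),-np.sin(Y),0]);z=-N;x=xr-z*(xr@z);x/=np.linalg.norm(x);R=np.c_[x,np.cross(z,x),z]
    return np.array(top)+N*(.180+.1115+gap),R
E
python3 - <<'E'
from h import *
o=robot.get_obs();print(o['time'],o['tool_pos'],o['ee_rot'],o['wrist_force'],o['width'])
for c in ['scene']:
    im=robot.snapshot(c);cv2.imwrite('pics/s2.png',im[...,::-1])
    for n in ['probe_point','tester_handle','stone_large_top','stone_large','stone_medium','stone_small','rest']:
        print(c,n,[(np.round(d['centre'],4).tolist(),round(d['score'],2)) for d in robot.spot_point(n,c)][:3])
robot.snapshot('side');print(robot.spot_point('probe_point','side'))
print(pose()[0],target(.05)[0],delta(*target(.05)))
E
```

```text
5.55 [0.48305784 0.22871719 0.4251623 ] [3.13998678 0.00342428 3.02677423] [ 0.02279881  0.3908002  -0.71256308] 0.018098456568172466
scene probe_point []
scene tester_handle [([0.4874, 0.2299, 0.2446], 0.76), ([0.4275, 0.3155, 0.112], 0.57)]
scene stone_large_top [([0.5495, 0.0241, 0.0439], 0.72)]
scene stone_large [([0.5498, 0.0272, 0.0218], 0.76)]
scene stone_medium [([0.4834, 0.2296, 0.2094], 0.51), ([0.5516, 0.0676, 0.0201], 0.48)]
scene stone_small [([0.5586, -0.0206, 0.0247], 0.51)]
scene rest [([0.5543, 0.0281, 0.0046], 0.76)]
[]
[0.48311002 0.22873799 0.42131824] [0.43302175 0.01167043 0.36390503] (array([ 0.62 , -5.534,  1.439]), array([-0.412, -3.489, -2.311]))
```

>>> play_rows(translation=[[0.05,-0.4,0],[0.1,-0.7,0],[0.1,-0.8,0],[0.1,-0.9,0],[0.1,-0.9,0],[0.1,-0.8,0],[0.05,-0.7,0],[0,-0.35,0]], twist=[[0,0,0],[0,0,0],[0,0,0],[0,0,0],[0,0,0],[0,0,0],[0,0,0],[0,0,0]], gripper=[-1,-1,-1,-1,-1,-1,-1,-1])

```text
time: 6.85
tool_pos: [0.4326, 0.0085, 0.4223]
ee_rot: [-3.14, 0.0, 3.024]
wrist_force: [-0.0, -0.2, -0.5]
width: 0.0178
finger_force: 30.0
```

>>> play_rows(translation=[[0,0,0],[0,0,0],[0,0,0],[0,0,0],[0,0,0],[0,0,0],[0,0,0]], twist=[[-0.05,-0.4,-0.3],[-0.07,-0.6,-0.4],[-0.07,-0.6,-0.4],[-0.08,-0.7,-0.5],[-0.07,-0.6,-0.4],[-0.07,-0.59,-0.31],[0,0,0]], gripper=[-1,-1,-1,-1,-1,-1,-1])

```text
time: 7.55
tool_pos: [0.4327, 0.0103, 0.422]
ee_rot: [3.14, 0.351, -3.024]
wrist_force: [-0.9, -0.0, -1.2]
width: 0.0178
finger_force: 30.0
```

Run:
```python
from h import *
print(robot.get_obs()['time'],pose()[0],delta(*target(.03)))
im=robot.snapshot('wrist');C=cam('wrist')
for n in ['stone_large_top','stone_large','probe_point','tester_handle']:
    print(n,[(np.round(d['centre'],4).tolist(),round(d['score'],2)) for d in robot.spot_point(n,'wrist')][:3])
```

```text
7.55 [0.43272614 0.01031623 0.42201701] (array([0.489, 0.031, 1.868]), array([ 0.007,  0.016, -0.012]))
stone_large_top []
stone_large [([0.5561, 0.025, 0.0235], 0.79)]
probe_point [([0.4287, 0.3158, 0.0051], 0.58)]
tester_handle [([0.4939, 0.0206, 0.2525], 0.9)]
```

>>> play_rows(translation=[[0.15,0.01,0.4],[0.2,0.01,0.6],[0.14,0.01,0.6],[0,0,0.4],[0,0,0.2],[0,0,0.1],[0,0,0],[0,0,0]], twist=[[0,0,0],[0,0,0],[0,0,0],[0,0,0],[0,0,0],[0,0,0],[0,0,0],[0,0,0]], gripper=[-1,-1,-1,-1,-1,-1,-1,-1])

```text
time: 8.6
tool_pos: [0.4471, 0.0139, 0.33]
ee_rot: [3.14, 0.352, -3.023]
wrist_force: [-0.4, 0.4, -0.9]
width: 0.0177
finger_force: 30.0
```

Run:
```python
from h import *
o=robot.get_obs();print(o['time'],pose()[0],o['wrist_force'],delta(*target(.0)))
p,R=pose();tip=p+R[:,2]*.2915;print('tip',tip)
ts=[]
for c in ['scene','side','wrist']:
    im=robot.snapshot(c);C=cam(c)
    print(c,proj([tip,TOP],C).round(1))
    for n in ['probe_point','stone_large_top','stone_large']:
        print(c,n,[(np.round(d['centre'],4).tolist(),round(d['score'],2)) for d in robot.spot_point(n,c)][:2])
    u=proj(TOP,C)[0].astype(int);x0,y0=np.clip(u-[24,30],0,[592,340]);print(x0,y0)
    ts.append(cv2.resize(im[y0:y0+60,x0:x0+48,::-1],None,fx=5.5,fy=8,interpolation=cv2.INTER_CUBIC))
cv2.imwrite('pics/c4.png',cv2.convertScaleAbs(np.hstack(ts),alpha=1.2,beta=10))
```

```text
8.6 [0.44708391 0.01385329 0.33004334] [-0.41111572  0.41096976 -0.93209173] (array([ 0.046, -0.013,  0.333]), array([ 0.014,  0.032, -0.002]))
tip [0.54690219 0.02615776 0.05644297]
scene [[377.8 253.3]
 [378.  257.2]]
scene probe_point []
scene stone_large_top [([0.5473, 0.0238, 0.0441], 0.62), ([0.5521, 0.0663, 0.0225], 0.26)]
scene stone_large [([0.5556, 0.0279, 0.0233], 0.66)]
353 227
side [[352.  207.6]
 [351.1 213.1]]
side probe_point [([0.3801, 0.1232, 0.0032], 0.74)]
side stone_large_top [([0.5443, 0.0245, 0.0393], 0.68)]
side stone_large [([0.5553, 0.0257, 0.0258], 0.68)]
327 183
wrist [[320.7 198.3]
 [319.7 191.3]]
wrist probe_point []
wrist stone_large_top [([0.5463, 0.0241, 0.0422], 0.59)]
wrist stone_large [([0.554, 0.0237, 0.0248], 0.7), ([0.4836, 0.2303, -0.0014], 0.17)]
295 161
```

View pics/c4.png

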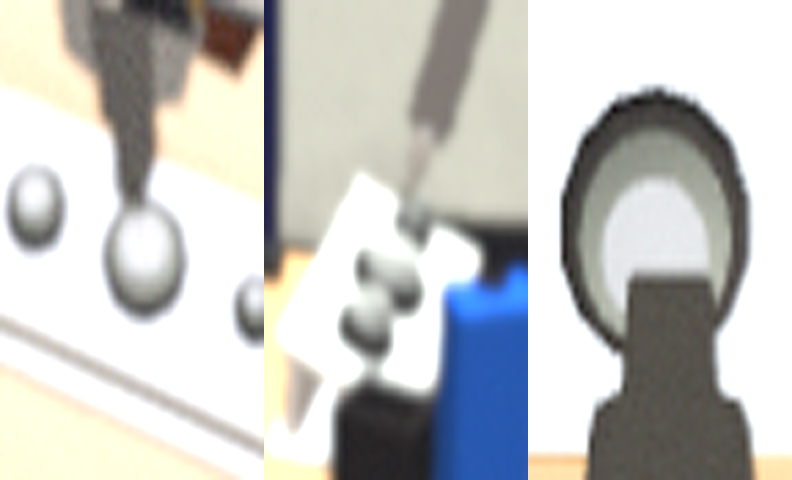

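Wrist panel: the large stone's flat top spans crop x 602–712 with its upper edge at y 178, and the nose of the tester covers its lower part. In the scene and side panels the probe is over the middle stone. I'll refine the top's centre from this and get the remaining shift.

Run:
```python
from h import *
from scipy.optimize import least_squares
C=cam('wrist');f=np.array([5.5,8.])
w=lambda q:(np.array(q,float)-[528,0])/f+[295,161]-[.41,.44]
xr=np.array([-np.cos(Y),-np.sin(Y),0]);_,R=target(0);ex,ey=R[:,0],R[:,1]
def circ(c,r,dirs,d=0): return np.array([c+r*(a*ex+b*ey)-N*d for a,b in dirs])
# flat top: extremes left(602), right(712), upper(178) ; upper picture = +tool x
def res(q):
    c=np.array([q[0],q[1],.043]);a=np.linspace(0,2*np.pi,181)
    P=proj(circ(c,.0085,np.c_[np.cos(a),np.sin(a)]),C)
    return [P[:,0].min()-w([602,0])[0],P[:,0].max()-w([712,0])[0],P[:,1].min()-w([0,178])[1]]
r=least_squares(res,TOP[:2],diff_step=1e-4);print('top',r.x,r.fun)
p,Rn=pose()
for t in ([*r.x,.043],[(r.x[0]+.548)/2,(r.x[1]+.025)/2,.043]): print(t,delta(*target(0,t)),(Ro.from_matrix(Rn).inv().apply(N)))
```

```text
top [0.54996803 0.0242105 ] [ 0.32406261 -0.32408955 -0.01266284]
[np.float64(0.5499680289679185), np.float64(0.024210503322153874), 0.043] (array([ 0.01 , -0.049,  0.318]), array([ 0.017,  0.016, -0.005])) [-0.00163923  0.00172876 -0.99999716]
[np.float64(0.5489840144839593), np.float64(0.024605251661076938), 0.043] (array([ 0.032, -0.037,  0.31 ]), array([ 0.017,  0.016, -0.005])) [-0.00163923  0.00172876 -0.99999716]
```

>>> play_rows(translation=[[0.02,-0.045,0.1],[0,0,0.1],[0,0,0.04],[0,0,0],[0,0,0],[0,0,0]], twist=[[0.015,0.015,0],[0,0,0],[0,0,0],[0,0,0],[0,0,0],[0,0,0]], gripper=[-1,-1,-1,-1,-1,-1])

```text
time: 9.8
tool_pos: [0.4496, 0.0124, 0.3198]
ee_rot: [3.141, 0.349, -3.023]
wrist_force: [-0.7, 0.7, 0.0]
width: 0.0177
finger_force: 30.0
```

```bash
cat > f.py <<'E'
from h import *
F=[];P=[]
for i in range(6):
    robot.snapshot('scene');o=robot.get_obs();F.append(np.array(o['wrist_force'])@N);P.append(o['tool_pos'])
p,R=pose();P=np.mean(P,0)
print(o['time'],'force along N %.2f sd %.2f'%(np.mean(F),np.std(F)),'gap est mm %.2f'%(((P+R[:,2]*.2915)-[.5495,.0243,.043]).dot(N)*1e3),o['width'],delta(*target(0,[.5495,.0243,.043])))
E
python3 f.py
```

```text
10.1 force along N -0.63 sd 0.56 gap est mm 3.06 0.017600479642626538 (array([ 0.002, -0.001,  0.076]), array([ 0.002,  0.003, -0.004]))
```

>>> play_rows(translation=[[0,0,0.05],[0,0,0.05],[0,0,0],[0,0,0],[0,0,0]], twist=[[0,0,0],[0,0,0],[0,0,0],[0,0,0],[0,0,0]], gripper=[-1,-1,-1,-1,-1])

```text
time: 10.6
tool_pos: [0.4509, 0.0126, 0.3161]
ee_rot: [3.141, 0.349, -3.023]
wrist_force: [-1.5, -0.1, 1.1]
width: 0.0178
finger_force: 30.0
```

```bash
python3 f.py
```

```text
10.9 force along N 0.10 sd 0.49 gap est mm -0.99 0.017609479665355143 (array([ 0.001, -0.001, -0.026]), array([ 0.002,  0.002, -0.004]))
```

>>> play_rows(translation=[[0,0,0.03],[0,0,0.03],[0,0,0.02],[0,0,0],[0,0,0],[0,0,0]], twist=[[0,0,0],[0,0,0],[0,0,0],[0,0,0],[0,0,0],[0,0,0]], gripper=[-1,-1,-1,-1,-1,-1])

```text
time: 11.5
tool_pos: [0.452, 0.0127, 0.313]
ee_rot: [3.141, 0.349, -3.023]
wrist_force: [-1.1, -0.9, 1.2]
width: 0.0175
finger_force: 30.0
```

```bash
sed -i 's/range(6)/range(14)/' f.py; python3 f.py
```

```text
12.2 force along N 1.26 sd 0.60 gap est mm -4.23 0.017707630149099325 (array([ 0.001, -0.001, -0.106]), array([ 0.002,  0.002, -0.004]))
```

>>> play_rows(translation=[[0,0,0.02],[0,0,0],[0,0,0],[0,0,0]], twist=[[0,0,0],[0,0,0],[0,0,0],[0,0,0]], gripper=[-1,-1,-1,-1])

```text
time: 12.6
tool_pos: [0.4523, 0.0127, 0.3122]
ee_rot: [3.141, 0.349, -3.023]
wrist_force: [-0.2, -0.3, 1.6]
width: 0.0182
finger_force: 30.0
```

```bash
python3 f.py
python3 - <<'E'
from h import *
ts=[]
for c in ['scene','side','wrist']:
    im=robot.snapshot(c);C=cam(c);u=proj(TOP,C)[0].astype(int);x0,y0=np.clip(u-[24,40],0,[592,340]);print(x0,y0,u)
    ts.append(cv2.resize(im[y0:y0+60,x0:x0+48,::-1],None,fx=5.5,fy=8,interpolation=cv2.INTER_CUBIC))
cv2.imwrite('pics/c5.png',cv2.convertScaleAbs(np.hstack(ts),alpha=1.2,beta=10))
E
```

```text
13.3 force along N 1.59 sd 0.57 gap est mm -5.04 0.017964586715837675 (array([ 0.001, -0.001, -0.126]), array([ 0.002,  0.002, -0.004]))
353 217 [377 257]
327 173 [351 213]
298 158 [322 198]
```

View pics/c5.png

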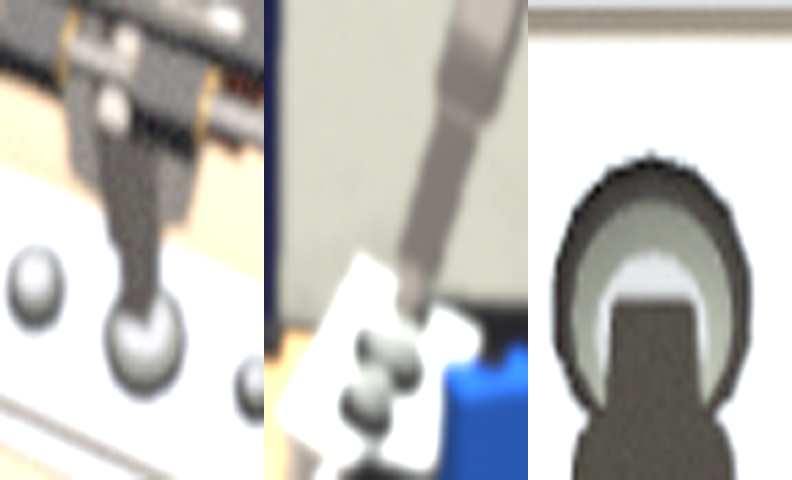

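Wrist panel: the nose (612–698) is centred on the flat top (598–709). The side panel shows the probe on the large stone and partly in. One last numeric check of the centring along the slope.

Run:
```python
from h import *
from scipy.optimize import least_squares
C=cam('wrist');w=lambda q:(np.array(q,float)-[528,0])/[5.5,8]+[298,158]-[.41,.44]
p,R=pose();ex,ey=R[:,0],R[:,1];a=np.linspace(0,2*np.pi,181)[:,None]
def res(q,r,e):
    P=proj(np.array([q[0],q[1],.043])+r*(np.cos(a)*ex+np.sin(a)*ey)-N*(0 if r<.01 else .0185-.0),C) 
    return [P[:,0].min()-w([e[0],0])[0],P[:,0].max()-w([e[1],0])[0],P[:,1].min()-w([0,e[2]])[1]]
r=least_squares(res,TOP[:2],args=(.0085,(598,709,250)),diff_step=1e-4);t=np.array([*r.x,.043])
print(t,r.fun,'offset tip-top in tool mm',R.T@(p+R[:,2]*.2915-t)*1e3,'tilt deg',np.degrees(np.arccos(-R[:,2]@N)))
```

```text
[0.54993743 0.02402215 0.043     ] [-0.17302626  0.17303121  0.00725774] offset tip-top in tool mm [0.2679537  0.43856454 4.90929857] tilt deg 0.017834758168190457
```

Centred within 0.5 mm, square to the face, and pressed in about 5 mm with the force matching. Handing in.

```bash
python3 -c "
from bench import robot
print(robot.close_job())"
```

```text
the job is handed in; nothing more can be done
None
```

The grey tester is out of its stand and held square on the middle of the largest stone's flat top, its probe pushed in about 4–5 of its 10 mm; I handed the job in at about 13 s, and no verdict came back.

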